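# Open the push-to-turn gas tap

### The arm

A 6-joint arm with a two-finger parallel gripper is mounted at the origin on a cart in front of the work surface, level with it; the furniture and walls round the work are solid. World frame = base frame: x ahead of the robot, y to its left, z up, the work surface at z = 0. Lengths are in m, angles in rad, forces in N, time in s.
With the tool pointing down it reaches from about 0.35 to 0.975 m from the base axis. Payload 4.9 kg.
Tool frame: the origin (TCP) lies at the very end of the fingers, on their centre line; the grasp point (between the pads) lies 19 mm behind it; z points along the fingers, x is the direction in which the jaws open and shut, and the axes are right-handed (so a half turn about z gives the same grasp; the last joint's range is limited). The gripper opens to 85 mm and grips with 20 to 120 N. Pads are 22 mm wide; open, the fingers measure 114 mm over their backs; the gripper's body (76 mm by 85 mm) begins 54 mm behind the grasp point. The pads swing forward as they close: fully open they stand 13 mm farther back than shut.
Start: joints at [1.026, 0.053, 1.613, -0, 1.476, -0.119], TCP at [0.258, 0.569, 0.231] pointing down, gripper open.
Joint ranges: [-3.01, 3.01], [-1.01, 2.22], [0.06, 2.58], [-1.02, 4.17], [0.09, 2.62], [-3.14, 3.14]. Speed limits (rad/s): [2.57, 2.57, 3.14, 3.14, 3.14, 3.14].

### API

Orientations are given as a rotation vector (axis times angle).
In Python, from station import ctrl, get_image, calibration, job gives the robot as it stands.
- The arm moves only by the tool jog_arm, never from a script. Its argument "deltas" is a list of rows, each a list of 3 entries, a list of its own where there are three numbers: the turn, a rotation vector about the tool's x, y, z in degrees, then the shift along the tool's x, y, z in m, then the finger opening in m, from 0 to 0.0854. In form: [[[ax, ay, az], [tx, ty, tz], gripper], ...]. A call has 1 to 12 rows; each row is the pose to reach, as a shift and turn from the pose commanded when the call began, along the tool's axes at that moment; what a row does not reach only later rows make up. A row lasts 1/12 s, in which the tool goes at most 41.7 mm and 7.16 degrees, less where a joint would pass 70% of its speed; a pose out of reach is approached as far as the arm can. A call with a gripper value outside its range is refused whole. The fingers move at their own pace and stop on an object; "squeeze" is the grip in N (left out, the last holds). Time passes only in rows, so rows that repeat a pose let the fingers close. It gives the time, the measured TCP pose, the force and the opening at its end, in the units of the state.
- ctrl.get_obs(): the state, without advancing time (a new reading comes with each control period).
- get_image(name): name is "side" or "top"; returns the picture (384x512x3 uint8, red, green, blue); there is no depth.
- calibration(name): a dict with "mtx" (3x3 intrinsics, pixels), "origin" and "rotation" of the camera in the world. Camera axes: x right, y up, looking along -z (the intrinsics and any distortion apply to the point x, -y, -z); pixel columns grow to the right and rows downward; lengths in m; the calibration is good to about 2 mm. A picture is of the moment at which its call begins. calibration takes no time and is no camera call.
- job.finish_job(): hands the job in, once; it reports no verdict.
The state is a dict: "t": time; "q": joint angles; "dq": joint speeds; "effort": joint torques, N m; "tool_pos": TCP position; "tool_rot": TCP orientation; "contact_force": force on the tool from outside, world axes, zero at the start; "wrist_torque": the same for the moment, N m; "opening": finger opening in m.
Only numpy, scipy, OpenCV 4.12 (cv2) and the standard library are available. Lean on these libraries where they do the work, as an engineer would, in place of code of your own. Each camera call takes 0.05 s, during which the arm holds its last target.

### The job

Open the pillar gas tap with the yellow handle: push the handle in along its sloping axis and, while it is held in, turn it clockwise (as you face it) from the red mark to the green mark, then let go so that it springs back out and locks there. Leave the tap with the blue handle alone.

Things in the scene. Friction and masses are not known exactly. Their poses are not given: they have to be found in the camera images.
- yellow_grip (a point): Yellow bar handle to turn: bar 44 mm long, 14 mm wide, 34 mm deep, on a round yellow skirt 42 mm across. Point on the turning axis, 10 mm below the bar's outer end face, 24 mm above the skirt, 290 mm above the worktop; moves with the handle. z: outwards along the turning axis, leaning 45 degrees from vertical towards the robot's side (push along -z); x: along the bar to its white pointer edge; y: across the bar.
- yellow: The yellow pillar tap, fixed: white column 30 mm thick on a round foot 62 mm across, with a round head 64 mm across, yellow band. Origin on the worktop below the centre of the head's face, which is 262 mm up and leans 45 degrees to the robot's side; z up, x to the back (hose nozzle to 78 mm). On the face, 10 mm behind the skirt, a red dot (shut) is at the far side, a green dot (open) 60 degrees clockwise of it.
- yellow_turn (a joint): Turn of the yellow handle, rad: 0 = pointer at red (shut), growing clockwise as one faces the handle (negative turn about its z) to 1.047 (60 degrees) = green (open), where it stops. While out it is locked, with about 7 degrees of play at red and 13 at green. Pushed in 7 mm or more, it turns lightly (0.04 N m).
- yellow_press (a joint): How far the yellow handle is pushed in along its axis, m: 0 = out, 0.010 = fully in. A spring pushes it out with 5 N at first and 9 N fully in. It comes back out only near the red or the green mark; between them it is caught in.
- blue_grip (a point): The same point on the handle of the other tap, which is alike but blue, stands about 77 mm beside the yellow one (on either side) and must not be pushed or turned.
- blue: The blue tap's fixed body, alike. Both taps stand in a fume hood. The rail of its raised sash (55 mm thick, along y, at x 0.30 to 0.35) has its underside about 0.51 m above the worktop; a fixed pane at x 0.385 hangs down to 0.466 m. The hood's left post fills x 0.265 to 0.38 at all heights for y above -0.068: come in to the right of it (lower y) and below the rail.

How it is judged:
On the way:
1. the yellow handle has been pushed in by at least 6 mm while it is still at the red mark (value of joint yellow_press above 0.006 m and value of joint yellow_turn below 0.3 rad), for 0.05 s.
At the end, for the whole second after the job is handed in: The yellow handle is at the green mark (within 13 degrees), has sprung back out (within 2 mm) and is released; the blue handle is as it was (value of joint yellow_turn above 0.82 rad and value of joint yellow_press below 0.002 m and distance of blue_grip from where it was at the start of the episode below 0.005 m); the robot touches nothing.
It fails at once if the blue handle is pushed in by 5 mm or more (distance of blue_grip from where it was at the start of the episode above 0.005 m).
It also fails if it takes over 38 s, if anything falls off the work surface, if the arm or the gripper's body presses on something with over 40 N, if the wrist force passes 120 N, or if a joint passes its speed limit or range.

## Working session

There is one attempt and no reset: what is moved stays moved. The work goes in short steps, Python scripts to look and compute and a tool call to move; the robot and the scene stay as the last step left them, time stands still between calls to the robot, and variables do not carry over. Pictures are saved under pics/ and viewed, and the job is handed in when it is done.

Besides the shell and the picture viewer there is one more tool, called after "Call:" as name(argument=value, ...) on one line, values as JSON. jog_arm: Moves the arm, as the interface text tells. Its arguments: {"type":"object","properties":{"deltas":{"type":"array","items":{"type":"array"}},"squeeze":{"type":"number"}},"required":["deltas"]}

```bash
mkdir -p pics; ls; python3 - <<'E'
from station import ctrl,get_image,calibration,job
import cv2
print(ctrl.get_obs())
for n in("side","top"):
    c=calibration(n);print(n,c)
    im=get_image(n);cv2.imwrite(f"pics/{n}0.png",im[:,:,::-1])
E
```

```text
pics
{'t': 0.0, 'q': array([ 1.02603646e+00,  5.33707696e-02,  1.61428725e+00,  1.28970824e-05,
        1.47600008e+00, -1.19002668e-01]), 'dq': array([-0.00072077, -0.00137465, -0.00064788, -0.0023949 ,  0.00115379,
       -0.00075259]), 'effort': array([ 1.23117476e-03, -3.93671143e+01, -3.70178354e+01, -6.48809373e-05,
        6.86677377e-03, -3.58735360e-05]), 'tool_pos': array([0.25780591, 0.56867099, 0.23005843]), 'tool_rot': array([ 2.63987908,  1.70147634, -0.00292443]), 'contact_force': array([ 0.27824876, -0.20852507,  0.1490339 ]), 'wrist_torque': array([ 0.01791594,  0.01760656, -0.00594476]), 'opening': 0.08514909957762357}
side {'mtx': array([[378.67791149,   0.        , 251.77307371],
       [  0.        , 378.67791149, 187.19993953],
       [  0.        ,   0.        ,   1.        ]]), 'origin': array([ 0.78935856, -0.08915949,  0.90979202]), 'rotation': array([0.35678674, 0.51676083, 1.91070396])}
top {'mtx': array([[359.22956349,   0.        , 252.82546451],
       [  0.        , 359.22956349, 194.83340446],
       [  0.        ,   0.        ,   1.        ]]), 'origin': array([-0.10560798, -0.14146386,  0.83755923]), 'rotation': array([ 0.487378  , -0.60570794, -1.69926235])}
```

View pics/side0.png

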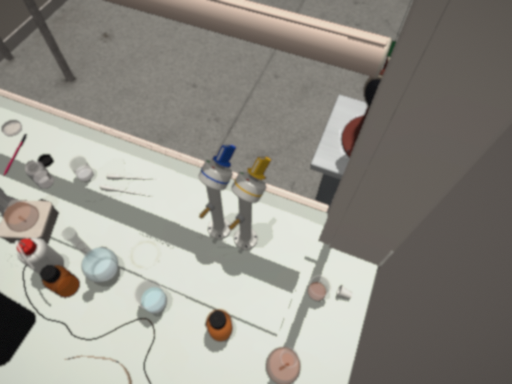

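View pics/top0.png

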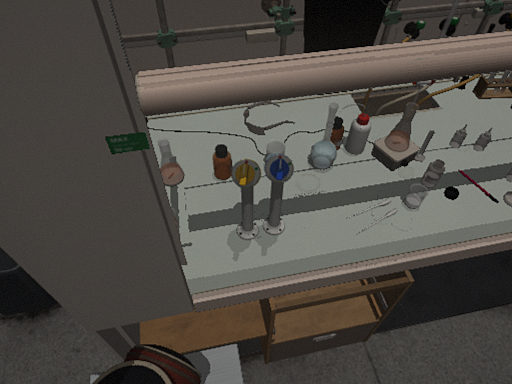

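The side view shows the yellow handle near (260,168) and the blue one near (225,157). In the top view yellow is near (244,175) and blue near (281,170). I'll zoom in and measure.

```bash
cat > h.py <<'E'
import numpy as np,cv2
from scipy.spatial.transform import Rotation as R
from station import ctrl,get_image,calibration,job
def P(n):
    c=calibration(n);Rm=R.from_rotvec(c["rotation"]).as_matrix();o=np.array(c["origin"]);K=np.array(c["mtx"])
    return K,Rm,o
def ray(n,uv):
    K,Rm,o=P(n);d=np.linalg.solve(K,[uv[0],uv[1],1]);d=Rm@np.array([d[0],-d[1],-d[2]]);return o,d/np.linalg.norm(d)
def proj(n,p):
    K,Rm,o=P(n);c=Rm.T@(np.asarray(p,float)-o);q=K@np.array([c[0],-c[1],-c[2]]);return q[:2]/q[2]
def onz(n,uv,z):
    o,d=ray(n,uv);return o+d*(z-o[2])/d[2]
def tri(u1,u2):
    o1,d1=ray("side",u1);o2,d2=ray("top",u2)
    s=np.linalg.lstsq(np.c_[d1,-d2],o2-o1,rcond=None)[0]
    a=o1+s[0]*d1;b=o2+s[1]*d2;return (a+b)/2,np.linalg.norm(a-b)
E
python3 - <<'E'
from h import *
for n in("side","top"):
    im=cv2.imread(f"pics/{n}0.png");hsv=cv2.cvtColor(im,cv2.COLOR_BGR2HSV)
    print(n,"dist" in calibration(n))
    for nm,lo,hi in(("y",(18,120,80),(32,255,255)),("b",(105,120,50),(125,255,255))):
        m=cv2.inRange(hsv,lo,hi);k,l,s,c=cv2.connectedComponentsWithStats(m)
        for i in range(1,k):
            if s[i,4]>12:print(nm,s[i],c[i].round(1))
    x0,y0=(180,130) if n=="side" else (200,140)
    cr=im[y0:y0+130,x0:x0+110] 
    cv2.imwrite(f"pics/{n}0z.png",cv2.resize(cr,None,fx=4.6,fy=4.6,interpolation=cv2.INTER_CUBIC))
E
```

```text
side False
y [248 157  23  23 262] [259.6 168.1]
y [201 208   8   9  21] [204.3 211.8]
y [230 220   9   8  24] [234.1 223.8]
b [214 145  21  22 218] [225.3 155.8]
top False
y [402  37   7   5  13] [405.2  39.5]
y [471  74   9   6  14] [474.9  76.1]
y [460  80   7   5  15] [463.1  82.1]
y [248 166   6  16  37] [250.6 173.3]
y [239 177   8   8  48] [242.4 180.9]
b [270 159  19  21 237] [279.3 169.3]
```

```bash
python3 -c "
import cv2,numpy as np
a=cv2.imread('pics/side0z.png');b=cv2.imread('pics/top0z.png');b=cv2.convertScaleAbs(b,alpha=1.6);o=np.hstack([a,b]);print(o.shape);cv2.imwrite('pics/z.png',cv2.resize(o,None,fx=.78,fy=.78))"
```

```text
(598, 1012, 3)
```

View pics/z.png

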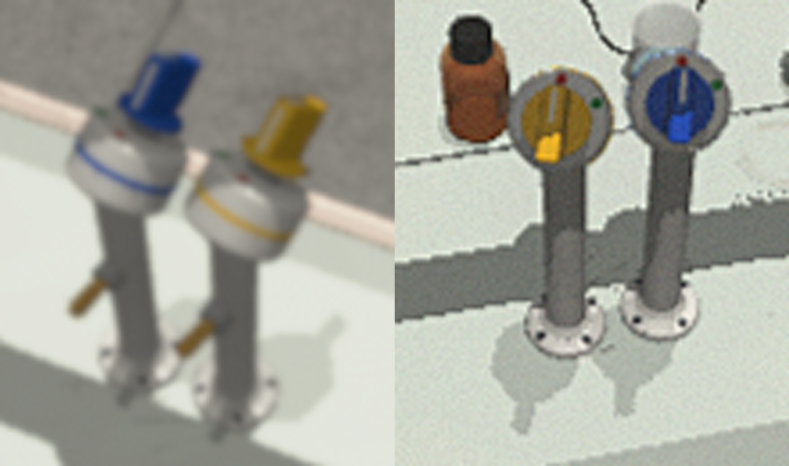

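```bash
python3 - <<'E'
from h import *
T=lambda x,y:((x-395)/3.588+200,y/3.588+140)
S=lambda x,y:(x/3.588+180,y/3.588+130)
np.set_printoptions(precision=4,suppress=True)
# ellipse fit of head discs in top view (zoom readings)
for nm,f,g in(("yel",(561,120),(565,323)),("blu",(682,101),(660,305))):
    print(nm,"face@.262",onz("top",T(*f),.262),"foot@0.006",onz("top",T(*g),.006))
for nm,s in (("yel",(235,388)),("blu",(140,360))): print(nm,"foot side",onz("side",S(*s),.006))
# red dots: tri, and green
print("red y",tri(S(243,178),T(561,78)),"grn y",tri(S(220,156),T(597,103)))
print("red b",tri(S(120,133),T(682,61)),"grn b",tri(S(97,113),T(717,84)))
print("blob y",tri((259.6,168.1),(246.5,174)),"b",tri((225.3,155.8),(279.3,169.3)))
# bar outer end centre in side view
E
```

```text
yel face@.262 [ 0.4131 -0.2377  0.262 ] foot@0.006 [ 0.4356 -0.2423  0.006 ]
blu face@.262 [ 0.4135 -0.3133  0.262 ] foot@0.006 [ 0.4369 -0.318   0.006 ]
yel foot side [ 0.4397 -0.2431  0.006 ]
blu foot side [ 0.446 -0.315  0.006]
red y (array([ 0.4305, -0.2409,  0.2798]), np.float64(0.0009378270978313292)) grn y (array([ 0.416 , -0.2605,  0.269 ]), np.float64(3.952002309595675e-05))
red b (array([ 0.4297, -0.3156,  0.2798]), np.float64(0.0015609661880405573)) grn b (array([ 0.4166, -0.3361,  0.2693]), np.float64(0.0007336980176627263))
blob y (array([ 0.3957, -0.2321,  0.2788]), np.float64(0.005721498998738216)) b (array([ 0.3951, -0.3053,  0.279 ]), np.float64(0.0012464118075499221))
```

```bash
python3 - <<'E'
from h import *
np.set_printoptions(precision=1,suppress=True)
for p in [(0,0,0),(.258,.569,.231),(.265,-.068,0),(.38,-.068,0),(.265,-.068,.3),(.265,-.068,.5),(.265,.1,0),(.265,.3,0),(.265,.5,0),(.265,-.3,0),(.265,-.068,-.3)]:
    print(p,proj("top",p),proj("side",p))
for n,(x0,y0) in(("side",(195,140)),("top",(225,145))):
    im=cv2.imread(f"pics/{n}0.png");cr=im[y0:y0+75,x0:x0+100]
    cr=cv2.convertScaleAbs(cr,alpha=1.5 if n=="top" else 1)
    cv2.imwrite(f"pics/{n}0q.png",cv2.resize(cr,None,fx=8,fy=8,interpolation=cv2.INTER_CUBIC))
E
```

```text
(0, 0, 0) [168.9 437.3] [376.8 142.5]
(0.258, 0.569, 0.231) [-208.4  325.2] [680.2 262.6]
(0.265, -0.068, 0) [190.5 301.5] [330.  206.8]
(0.38, -0.068, 0) [186.2 260.1] [317.3 243.5]
(0.265, -0.068, 0.3) [168.3 233.8] [357.5 138.3]
(0.265, -0.068, 0.5) [141.4 152.1] [389.   59.6]
(0.265, 0.1, 0) [119.2 315.6] [391.6 228.7]
(0.265, 0.3, 0) [ 29.1 333.2] [470.1 256.6]
(0.265, 0.5, 0) [-66.8 352.1] [555.1 286.7]
(0.265, -0.3, 0) [283.3 283.3] [251.  178.8]
(0.265, -0.068, -0.3) [203.4 340.7] [313.6 247.8]
```

View pics/side0q.png

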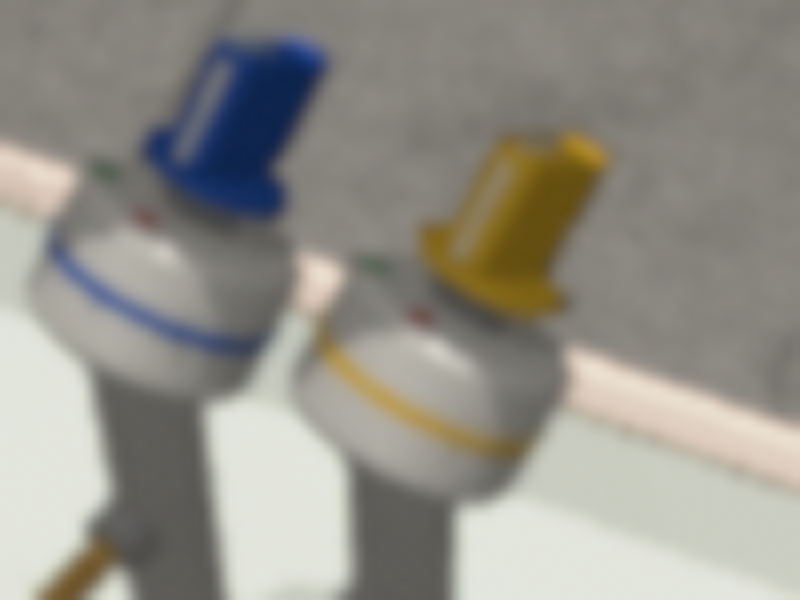

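View pics/top0q.png

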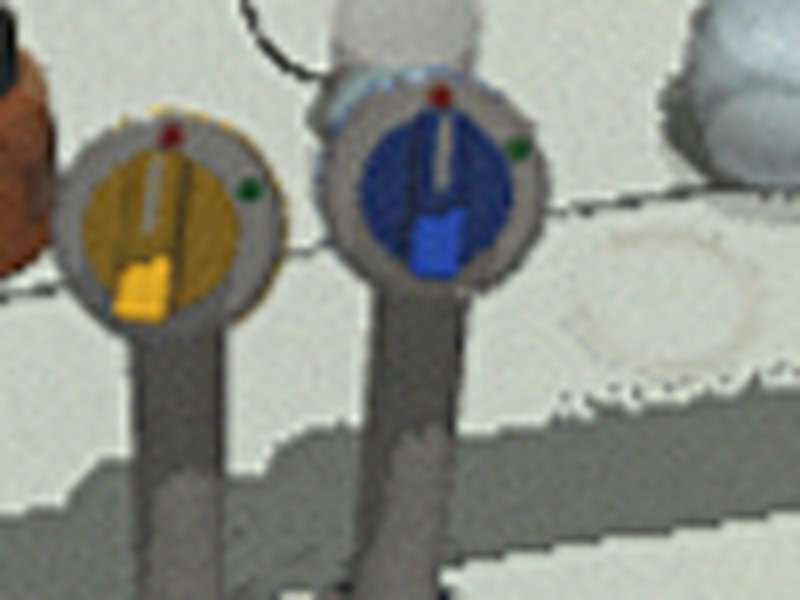

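```bash
cat > fit.py <<'E'
from h import *
from scipy.optimize import least_squares
np.set_printoptions(precision=4,suppress=True)
S=lambda x,y:np.array([(x+.5)/8-.5+195,(y+.5)/8-.5+140]);T=lambda x,y:np.array([(x+.5)/8-.5+225,(y+.5)/8-.5+145])
s=.5**.5
def frame(p):
    c,si=np.cos(p),np.sin(p)
    u=np.array([c*s,si*s,s]);n=np.array([-c*s,-si*s,s]);v=np.array([si,-c,0]);return u,v,n
O={"yel":[("top",T(171,136),"r"),("top",T(250,190),"g"),("side",S(423,316),"r"),("side",S(375,264),"g"),("top",T(160,230),.013),("top",T(149,233),.0496),("top",T(170,224),0.)],
"blu":[("top",T(441,97),"r"),("top",T(517,150),"g"),("side",S(147,216),"r"),("side",S(105,170),"g"),("top",T(435,190),.013),("top",T(439,195),.0496),("top",T(434,185),0.)]}
for k,o in O.items():
  for zf in(True,False):
    def f(p):
        u,v,n=frame(p[2]);C=np.array([p[0],p[1],.262+(0 if zf else p[4])]);res=[]
        for cam,px,t in o:
            X=C+(p[3]*u if t=="r" else p[3]*(.5*u+.866*v) if t=="g" else t*n)
            res+=list(proj(cam,X)-px)
        return np.array(res)
    q=least_squares(f,[.41,-.24,-.2,.026,0],loss="soft_l1").x
    u,v,n=frame(q[2]);G=np.array([q[0],q[1],.262])+.0396*n
    print(k,q[:2],np.degrees(q[2]),q[3:],"grip",G);print(f(q).reshape(-1,2).round(1).tolist())
E
python3 fit.py
```

```text
yel [ 0.4141 -0.236 ] -18.205400813376162 [0.0253 0.    ] grip [ 0.3875 -0.2273  0.29  ]
[[0.4, -0.0], [0.1, -0.1], [-0.4, 0.6], [0.3, 0.4], [0.3, 0.1], [-0.1, 0.5], [-0.4, 0.6]]
yel [ 0.4137 -0.236 ] -17.775322191500653 [0.025  0.0014] grip [ 0.387  -0.2274  0.29  ]
[[0.3, -0.2], [0.0, -0.4], [-0.2, 0.1], [0.5, 0.1], [0.3, -0.1], [0.0, 0.2], [-0.4, 0.4]]
blu [ 0.4134 -0.3109] -16.65350018309416 [0.0254 0.    ] grip [ 0.3866 -0.3029  0.29  ]
[[0.1, 0.1], [0.2, -0.1], [-0.3, 0.6], [0.3, 0.2], [0.1, 0.2], [-0.1, 0.1], [0.1, 0.6]]Traceback (most recent call last):
  File "fit.py", line 19, in <module>
    q=least_squares(f,[.41,-.24,-.2,.026,0],loss="soft_l1").x
      ~~~~~~~~~~~~~^^^^^^^^^^^^^^^^^^^^^^^^^^^^^^^^^^^^^^^^
    return func(*args, **kwargs)
    result = trf(vector_fun.fun, vector_fun.jac, x0, f0, J0, lb, ub, ftol, xtol,
                 gtol, max_nfev, x_scale, loss_function, tr_solver,
                 tr_options.copy(), verbose, callback=callback_wrapped)
    return trf_no_bounds(
        fun, jac, x0, f0, J0, ftol, xtol, gtol, max_nfev, x_scale,
        loss_function, tr
[... 822 characters left out ...]
1d(self.fun(x, *self.args, **self.kwargs))
                      ~~~~~~~~^^^^^^^^^^^^^^^^^^^^^^^^^^^^^^
    return np.atleast_1d(self.fun(x))
                         ~~~~~~~~^^^
    return self.f(x, *self.args, **self.kwargs)
           ~~~~~~^^^^^^^^^^^^^^^^^^^^^^^^^^^^^^
  File "fit.py", line 17, in f
    res+=list(proj(cam,X)-px)
              ~~~~^^^^^^^
  File "h.py", line 10, in proj
    K,Rm,o=P(n);c=Rm.T@(np.asarray(p,float)-o);q=K@np.array([c[0],-c[1],-c[2]]);return q[:2]/q[2]
           ~^^^
  File "h.py", line 5, in P
    c=calibration(n);Rm=R.from_rotvec(c["rotation"]).as_matrix();o=np.array(c["origin"]);K=np.array(c["mtx"])
ValueError: time passes only in moves, steps and waits
```

Call:
jog_arm(deltas=[[[0,0,0],[-0.04,0,-0.02],0.05],[[0,0,0],[-0.08,0,-0.04],0.05],[[0,0,0],[-0.12,0,-0.06],0.05],[[0,0,0],[-0.15,0,-0.08],0.05],[[0,0,0],[-0.17,0,-0.1],0.05],[[0,0,0],[-0.18,0,-0.12],0.05]])

```text
t: 0.6
tool_pos: [0.1826, 0.4031, 0.3524]
tool_rot: [-2.641, -1.702, -0.001]
contact_force: [0.1, 0.9, 2.2]
opening: 0.0503
```

```bash
cat > log.py <<'E'
import json,sys
from station import ctrl
import numpy as np
np.set_printoptions(precision=4,suppress=True)
o=ctrl.get_obs()
for k in("t","q","tool_pos","tool_rot","contact_force","opening"):print(k,np.round(o[k],4))
open("log.txt","a").write(json.dumps([list(map(float,o["q"])),list(map(float,o["tool_pos"])),list(map(float,o["tool_rot"]))])+"\n")
E
python3 log.py
python3 - <<'E'
import json
q=[1.02603646e+00,5.33707696e-02,1.61428725e+00,1.28970824e-05,1.47600008e+00,-1.19002668e-01]
open("log.txt","a").write(json.dumps([q,[0.25780591,0.56867099,0.23005843],[2.63987908,1.70147634,-0.00292443]])+"\n")
E
```

```text
t 0.6
q [ 0.9771 -0.4389  1.8412 -0.0001  1.7388 -0.1679]
tool_pos [0.1826 0.4031 0.3524]
tool_rot [-2.6406 -1.7018 -0.0008]
contact_force [0.1445 0.8954 2.2344]
opening 0.0503
```

Call:
jog_arm(deltas=[[[0,0,0],[-0.02,0,-0.02],0.05],[[0,0,0],[-0.04,0,-0.04],0.05],[[0,0,0],[-0.06,0,-0.06],0.05],[[0,0,0],[-0.08,0,-0.08],0.05],[[0,0,0],[-0.1,0,-0.1],0.05],[[0,0,0],[-0.12,0,-0.12],0.05],[[0,0,0],[-0.14,0,-0.14],0.05],[[0,0,0],[-0.16,0,-0.16],0.05],[[0,0,0],[-0.18,0,-0.18],0.05],[[0,0,0],[-0.2,0,-0.2],0.05],[[0,0,0],[-0.21,0,-0.21],0.05]])

```text
t: 1.52
tool_pos: [0.096, 0.2124, 0.5641]
tool_rot: [-2.64, -1.701, -0.007]
contact_force: [0.3, -0.4, -0.1]
opening: 0.05
```

```bash
python3 log.py; python3 - <<'E'
import json,numpy as np
from scipy.optimize import least_squares
L=[json.loads(l) for l in open("log.txt")]
def f(p):
    a,b,e,r0,hc=p;res=[]
    for q,pos,_ in L:
        s2=q[1];s3=q[1]+q[2]
        # TCP in arm frame
        c,s=np.cos(q[0]),np.sin(q[0]);X=c*pos[0]+s*pos[1]
        r=r0+a*np.sin(s2)+b*np.sin(s3)+e*np.cos(s3);z=hc+a*np.cos(s2)+b*np.cos(s3)-e*np.sin(s3)
        res+=[r-X,z-pos[2]]
    return res
def lat():
    return [(-np.sin(q[0])*p[0]+np.cos(q[0])*p[1]) for q,p,_ in L]
print(lat())
for e,r0 in((1,0),(0,1),(0,0),(1,1)):
    s=least_squares(lambda p:f([p[0],p[1],p[2]*e,p[3]*r0,p[4]]),[.37,.6,0,0,-.08]);print(s.x,np.abs(s.fun).max())
E
```

```text
t 1.5167
q [ 0.8225 -0.8193  1.7    -0.0001  2.2564 -0.3222]
tool_pos [0.096  0.2124 0.5641]
tool_rot [-2.6401 -1.7009 -0.0069]
contact_force [ 0.252  -0.3604 -0.0844]
opening 0.05
[np.float64(0.07417484825444057), np.float64(0.07420358971514418), np.float64(0.07416904767349823)]
[ 0.42561748  0.60945343  0.09720799  0.04391582 -0.03933534] 0.00018033453212673578
[ 0.33897238  0.59833    -0.70816865  0.00133679 -0.0511924 ] 0.010896291618322562
[ 3.38682496e-01  5.99521285e-01  3.98202684e-05  0.00000000e+00
 -5.12234472e-02] 0.01085711347563545
[ 4.25653210e-01  6.09097426e-01  9.71526180e-02  3.93131802e-04
 -3.93329859e-02] 7.56568223792553e-05
```

```bash
cat > ik.py <<'E'
import numpy as np
from scipy.optimize import least_squares
a,b,e,r0,hc=.42562,.60928,.09718,.0003,-.03933
# planar IK for tool-down; hc=h-c.  for tilted tool need c
def ikdown(x,y,z):
    R=np.hypot(x,y);X=np.sqrt(R*R-.0742**2)
    f=lambda p:[r0+a*np.sin(p[0])+b*np.sin(p[0]+p[1])+e*np.cos(p[0]+p[1])-X,hc+a*np.cos(p[0])+b*np.cos(p[0]+p[1])-e*np.sin(p[0]+p[1])-z]
    s=least_squares(f,[-.7,1.7]);q2,q3=s.x
    return np.round([np.arctan2(y,x)-np.arcsin(.0742/R),q2,q3,np.pi-q2-q3],3),s.cost
E
python3 -c "
from ik import *
for p in [(.096,.212,.564),(.14,.1,.57),(.18,0,.56),(.18,0,.62),(.17,-.1,.56),(.16,-.2,.52)]:print(p,ikdown(*p))"
```

```text
(0.096, 0.212, 0.564) (array([ 0.821, -0.821,  1.701,  2.261]), np.float64(1.4619822891580695e-20))
(0.14, 0.1, 0.57) (array([ 0.174, -0.947,  1.735,  2.354]), np.float64(1.4263442062666773e-17))
(0.18, 0, 0.56) (array([-0.425, -0.944,  1.754,  2.331]), np.float64(2.193752447959544e-17))
(0.18, 0, 0.62) (array([-0.425, -0.857,  1.605,  2.394]), np.float64(3.5730622700249754e-28))
(0.17, -0.1, 0.56) (array([-0.917, -0.905,  1.741,  2.306]), np.float64(7.879785271636238e-19))
(0.16, -0.2, 0.52) (array([-1.19 , -0.818,  1.781,  2.179]), np.float64(2.1753772883107656e-21))
```

Call:
jog_arm(deltas=[[[0,0,0],[-0.016,0.019,-0.003],0.05],[[0,0,0],[-0.032,0.038,-0.006],0.05],[[0,0,0],[-0.048,0.057,-0.01],0.05],[[0,0,0],[-0.064,0.076,-0.013],0.05],[[0,0,0],[-0.08,0.0955,-0.016],0.05],[[0,0,0],[-0.095,0.11,-0.016],0.05],[[0,0,0],[-0.111,0.123,-0.016],0.05],[[0,0,0],[-0.127,0.137,-0.016],0.05],[[0,0,0],[-0.142,0.15,-0.016],0.05],[[0,0,0],[-0.158,0.164,-0.016],0.05],[[0,0,0],[-0.18,0.172,-0.012],0.05],[[0,0,0],[-0.202,0.18,-0.008],0.05]])

```text
t: 2.52
tool_pos: [0.1777, -0.0456, 0.5685]
tool_rot: [-2.639, -1.702, 0.0]
contact_force: [0.2, -1.0, -0.5]
opening: 0.0498
```

```bash
python3 log.py
```

```text
t 2.5167
q [-0.6679 -0.9202  1.7291  0.0002  2.3335 -1.8133]
tool_pos [ 0.1777 -0.0456  0.5685]
tool_rot [-2.6395 -1.7021  0.0003]
contact_force [ 0.2284 -0.9713 -0.5321]
opening 0.0498
```

Call:
jog_arm(deltas=[[[-2,0,0],[-0.014,0.016,0.015],0.05],[[-5,0,0],[-0.028,0.032,0.03],0.05],[[-8,0,0],[-0.042,0.048,0.045],0.05],[[-11,0,0],[-0.056,0.064,0.06],0.05],[[-14,0,0],[-0.07,0.08,0.075],0.05],[[-17,0,0],[-0.084,0.096,0.09],0.05],[[-20,0,0],[-0.098,0.112,0.105],0.05],[[-20,0,0],[-0.11,0.129,0.118],0.05],[[-20,0,0],[-0.11,0.129,0.118],0.05]])

```text
t: 3.27
tool_pos: [0.2495, -0.1994, 0.4455]
tool_rot: [2.394, 1.536, 0.272]
contact_force: [0.1, 0.0, -0.2]
opening: 0.0499
```

```bash
python3 log.py; cat > kin.py <<'E'
import json,numpy as np
from scipy.spatial.transform import Rotation as R
from scipy.optimize import least_squares
a,b,e,r0,hc,lat=.42562,.60928,.09718,.0003,-.03933,.07418
L=[json.loads(l) for l in open("log.txt")]
def fk(q,c=.25,w=0.,d=0.):
    # j1 z, j2,j3 pitch about +y, j4 roll, j5 pitch, j6 roll ; w lateral offset after j4 ; d offset
    R1=R.from_euler("z",q[0]);A=R.from_euler("y",q[1]);B=R.from_euler("y",q[1]+q[2])
    p=A.apply([0,0,a])+B.apply([e,0,b])+np.array([r0,lat-w,hc+c])
    Rw=B*R.from_euler("z",q[3])
    p=p+Rw.apply([d,w,0])
    Rt=Rw*R.from_euler("y",q[4])
    p=p+Rt.apply([0,0,c])
    Rt=Rt*R.from_euler("z",q[5])
    return R1.apply(p)-R1.apply([0,0,0]),R1*Rt
if __name__=="__main__":
    np.set_printoptions(precision=4,suppress=True)
    for q,p,r in L:
        P,Rt=fk(q);print(P-p,(R.from_rotvec(r).inv()*Rt).as_rotvec())
    def f(x):
        return np.concatenate([fk(q,*x)[0]-p for q,p,r in L])
    s=least_squares(f,[.25,0,0]);print(s.x,np.abs(s.fun).max())
E
python3 kin.py
```

```text
t 3.2667
q [-1.1078 -0.979   2.0073  0.2245  1.8396 -2.1591]
tool_pos [ 0.2495 -0.1994  0.4455]
tool_rot [2.3937 1.5361 0.272 ]
contact_force [ 0.1002  0.0351 -0.1717]
opening 0.0499
[ 0.0002  0.0002 -0.0001] [ 0.     -0.     -3.1416]
[-0.0002 -0.0004 -0.    ] [0.     0.     3.1416]
[0.0008 0.0009 0.0001] [ 0.     -0.     -3.1416]
[ 0.0012 -0.001   0.0002] [ 0.     -0.      3.1416]
[-0.0086  0.0029 -0.0016] [ 0.     -0.     -3.1416]
[ 0.2771 -0.001  -0.0004] 0.0009185771637711393
```

```bash
cat > plan.py <<'E'
from kin import *
np.set_printoptions(precision=3,suppress=True)
lo=np.array([-3.01,-1.01,.06,-1.02,.09,-3.14]);hi=np.array([3.01,2.22,2.58,4.17,2.62,3.14])
psi=np.radians(-17.5);s=.5**.5
n=np.array([-np.cos(psi)*s,-np.sin(psi)*s,s]);v=np.array([np.sin(psi),-np.cos(psi),0])
G=np.array([.387,-.2273,.29])
x=-v;z=-n;R0=R.from_matrix(np.c_[x,np.cross(z,x),z])
def ik(p,Rt,q0):
    def f(q):
        P,Q=fk(q,.2771,-.001,0);Q=Q*R.from_euler("z",np.pi);return np.r_[(P-p)*5,(Rt.inv()*Q).as_rotvec()]
    return least_squares(f,np.clip(q0,lo-.4,hi+.4))
if __name__=="__main__":
    q=np.array(L[-1][0])
    for off in(.1,.06,.03,0,-.018,-.028):
        sol=ik(G+off*n,R0,q);print(off,G+off*n,sol.x,sol.cost,((sol.x>lo)&(sol.x<hi)).all());q=sol.x
        # elbow, wrist world
        R1=R.from_euler("z",q[0]);print("   wrist",G+off*n-.277*z)
    for t in(20,40,60,66):
        sol=ik(G-.028*n,R0*R.from_euler("z",np.radians(t)),q);q=sol.x;print(t,q,sol.cost,((q>lo)&(q<hi)).all())
E
python3 plan.py
```

```text
0.1 [ 0.32  -0.206  0.361] [-1.222 -1.256  2.36   0.597  1.505 -2.36 ] 9.63387763330529e-22 False
   wrist [ 0.133 -0.147  0.557]
0.06 [ 0.347 -0.215  0.332] [-1.112 -1.18   2.382  0.548  1.368 -2.329] 1.267261903406801e-31 False
   wrist [ 0.16  -0.156  0.528]
0.03 [ 0.367 -0.221  0.311] [-1.045 -1.112  2.392  0.523  1.268 -2.314] 1.9274818368241852e-19 False
   wrist [ 0.18  -0.162  0.507]
0 [ 0.387 -0.227  0.29 ] [-0.988 -1.034  2.397  0.505  1.17  -2.305] 8.356524920638983e-20 False
   wrist [ 0.2   -0.168  0.486]
-0.018 [ 0.399 -0.231  0.277] [-0.957 -0.984  2.396  0.499  1.111 -2.303] 1.200696308715913e-23 True
   wrist [ 0.212 -0.172  0.473]
-0.028 [ 0.406 -0.233  0.27 ] [-0.941 -0.954  2.395  0.496  1.079 -2.302] 9.613841688952649e-28 True
   wrist [ 0.219 -0.174  0.466]
20 [-0.941 -0.954  2.395  0.496  1.079 -1.953] 1.6352546274076194e-18 True
40 [-0.941 -0.954  2.395  0.496  1.079 -1.604] 1.9982499643077354e-18 True
60 [-0.941 -0.954  2.395  0.496  1.079 -1.255] 2.312615164143415e-17 True
66 [-0.941 -0.954  2.395  0.496  1.079 -1.15 ] 1.0417036162546198e-18 True
```

```bash
cat > scan.py <<'E'
from plan import *
u=np.cross(v,n); 
if u[2]<0:u=-u
def line_clear(p,zt):
    # distance from tool axis (xz) to rail corner (.30,.51) & wrist
    ts=np.linspace(0,.34,60);pts=p[None]-ts[:,None]*zt
    def d(pt):
        dx=max(.30-pt[0],0,pt[0]-.35);dz=max(.51-pt[2],0);return np.hypot(dx,dz)
    D=[d(k) for k in pts];i=int(np.argmin(D));return D[i],ts[i]
def pose(du,dn,tilt):
    # tilt from vertical in plane(u,n): 45 = aligned; rotation about tool x
    Rt=R0*R.from_euler("x",np.radians(45-tilt));return G+du*u+dn*n,Rt
if __name__=="__main__":
  q=np.array(L[-1][0])
  for tilt in(45,40,36,32,28):
    for du,dn in((0,-.018),(0,0),(0,.025),(.015,.025),(.03,.03),(.04,.02),(.05,0)):
        p,Rt=pose(du,dn,tilt);sl=ik(p,Rt,q);
        print(tilt,du,dn,p,sl.x[:5],"ok" if sl.cost<1e-9 and ((sl.x>lo)&(sl.x<hi)).all() else "--",np.round(line_clear(p,Rt.as_matrix()[:,2]),3))
E
python3 scan.py
```

```text
45 0 -0.018 [ 0.399 -0.231  0.277] [-0.957 -0.984  2.396  0.499  1.111] ok [0.089 0.242]
45 0 0 [ 0.387 -0.227  0.29 ] [-0.988 -1.034  2.397  0.505  1.17 ] -- [0.089 0.225]
45 0 0.025 [ 0.37  -0.222  0.308] [-1.035 -1.1    2.394  0.519  1.252] -- [0.089 0.202]
45 0.015 0.025 [ 0.38  -0.225  0.318] [-1.006 -1.053  2.358  0.505  1.228] -- [0.074 0.196]
45 0.03 0.03 [ 0.387 -0.227  0.332] [-0.988 -1.021  2.322  0.494  1.223] -- [0.06 0.19]
45 0.04 0.02 [ 0.4   -0.232  0.332] [-0.954 -0.969  2.301  0.48   1.181] ok [0.05  0.202]
45 0.05 0 [ 0.421 -0.238  0.325] [-0.908 -0.895  2.279  0.463  1.114] ok [0.04  0.225]
40 0 -0.018 [ 0.399 -0.231  0.277] [-0.918 -0.914  2.339  0.417  1.149] ok [0.068 0.248]
40 0 0 [ 0.387 -0.227  0.29 ] [-0.945 -0.961  2.34   0.424  1.203] ok [0.07  0.231]
40 0 0.025 [ 0.37  -0.222  0.308] [-0.987 -1.023  2.337  0.437  1.279] -- [0.072 0.207]
40 0.015 0.025 [ 0.38  -0.225  0.318] [-0.961 -0.981  2.302  0.424  1.262] ok [0.057 0.202]
40 0.03 0.03 [ 0.387 -0.227  0.332] [-0.945 -0.951  2.266  0.415  1.261] ok [0.043 0.196]
40 0.04 0.02 [ 0.4   -0.232  0.332] [-0
[... 1297 characters left out ...]
5 0 [ 0.421 -0.238  0.325] [-0.824 -0.732  2.134  0.28   1.254] ok [0.    0.219]
28 0 -0.018 [ 0.399 -0.231  0.277] [-0.832 -0.748  2.205  0.25   1.263] ok [0.017 0.254]
28 0 0 [ 0.387 -0.227  0.29 ] [-0.853 -0.791  2.207  0.256  1.308] ok [0.022 0.236]
28 0 0.025 [ 0.37  -0.222  0.308] [-0.884 -0.847  2.206  0.265  1.371] ok [0.029 0.213]
28 0.015 0.025 [ 0.38  -0.225  0.318] [-0.865 -0.811  2.172  0.257  1.365] ok [0.015 0.207]
28 0.03 0.03 [ 0.387 -0.227  0.332] [-0.853 -0.787  2.136  0.252  1.372] ok [0.003 0.202]
28 0.04 0.02 [ 0.4   -0.232  0.332] [-0.83  -0.744  2.114  0.244  1.347] ok [0.    0.202]
28 0.05 0 [ 0.421 -0.238  0.325] [-0.8   -0.681  2.091  0.233  1.301] ok [0.    0.213]
```

```bash
cat > path.py <<'E'
from scan import *
def rows(p0,R0_,wps,steps):
    """wps: list of (p,Rot). prints tool-frame deltas and checks"""
    q=np.array(L[-1][0]);P,Q=p0,R0_
    for (p,Rt),k in zip(wps,steps):
        sl=R.from_rotvec((Q.inv()*Rt).as_rotvec())
        for i in range(1,k+1):
            pp=P+(p-P)*i/k;RR=Q*R.from_rotvec((Q.inv()*Rt).as_rotvec()*i/k)
            s_=ik(pp,RR,q);q=s_.x
            rel=R0_.inv()*RR
            print(np.round(np.degrees(rel.as_rotvec()),1).tolist(),np.round(R0_.inv().apply(pp-p0),4).tolist(),"|",q[1:5],"ok" if s_.cost<1e-8 and ((q>lo)&(q<hi)).all() else "--",np.round(line_clear(pp,RR.as_matrix()[:,2]),3))
        P,Q=p,Rt
E
python3 - <<'E'
from path import *
p0=np.array(L[-1][1]);r0_=R.from_rotvec(L[-1][2])
a=pose(0,.0,30);p1=np.array([.29,-.205,.385])
b=pose(0,.03,37)
rows(p0,r0_,[(p1,pose(0,0,27)[1]),b],[4,5])
E
```

```text
[-1.8, 0.6, -1.7] [0.0029, 0.0041, 0.0175] | [-0.995  2.045  0.25   1.797] ok [0.065 0.063]
[-3.7, 1.3, -3.3] [0.0057, 0.0083, 0.0351] | [-1.009  2.082  0.276  1.754] ok [0.064 0.075]
[-5.5, 1.9, -5.0] [0.0086, 0.0124, 0.0526] | [-1.021  2.119  0.302  1.711] -- [0.063 0.092]
[-7.4, 2.5, -6.6] [0.0114, 0.0165, 0.0702] | [-1.032  2.155  0.329  1.668] -- [0.064 0.109]
[-9.4, 2.6, -6.6] [0.0148, 0.026, 0.0892] | [-1.03   2.187  0.341  1.601] -- [0.061 0.127]
[-11.4, 2.7, -6.5] [0.0182, 0.0354, 0.1083] | [-1.025  2.218  0.353  1.533] -- [0.059 0.144]
[-13.4, 2.9, -6.5] [0.0217, 0.0449, 0.1273] | [-1.018  2.248  0.366  1.462] -- [0.059 0.167]
[-15.4, 3.0, -6.4] [0.0251, 0.0543, 0.1464] | [-1.006  2.276  0.379  1.389] ok [0.059 0.184]
[-17.4, 3.1, -6.4] [0.0285, 0.0638, 0.1654] | [-0.99   2.303  0.393  1.313] ok [0.062 0.202]
```

```bash
python3 - <<'E'
from path import *
p0=np.array(L[-1][1]);r0_=R.from_rotvec(L[-1][2])
p1=np.array([.285,-.208,.385]);p2=np.array([.325,-.215,.35])
rows(p0,r0_,[(p1,pose(0,0,21)[1]),(p2,pose(0,0,29)[1]),pose(0,.032,37)],[4,3,4])
E
```

```text
[-0.3, 0.5, -1.7] [0.0017, 0.0034, 0.0173] | [-0.976  2.033  0.229  1.808] ok [0.065 0.063]
[-0.7, 1.1, -3.4] [0.0033, 0.0067, 0.0345] | [-0.97   2.058  0.234  1.775] ok [0.062 0.081]
[-1.0, 1.6, -5.1] [0.005, 0.0101, 0.0518] | [-0.962  2.081  0.239  1.742] ok [0.059 0.098]
[-1.4, 2.2, -6.7] [0.0066, 0.0134, 0.069] | [-0.952  2.103  0.245  1.708] ok [0.057 0.115]
[-4.0, 2.3, -6.7] [0.01, 0.0218, 0.0844] | [-0.963  2.136  0.271  1.649] ok [0.054 0.127]
[-6.7, 2.5, -6.6] [0.0133, 0.0303, 0.0998] | [-0.972  2.168  0.296  1.588] ok [0.053 0.138]
[-9.4, 2.6, -6.6] [0.0167, 0.0387, 0.1152] | [-0.98   2.201  0.32   1.525] ok [0.053 0.156]
[-11.4, 2.7, -6.5] [0.0196, 0.0447, 0.1273] | [-0.986  2.226  0.338  1.475] ok [0.054 0.167]
[-13.4, 2.9, -6.5] [0.0225, 0.0508, 0.1394] | [-0.991  2.252  0.357  1.424] ok [0.056 0.179]
[-15.4, 3.0, -6.4] [0.0254, 0.0569, 0.1515] | [-0.993  2.277  0.375  1.372] ok [0.058 0.19 ]
[-17.4, 3.1, -6.4] [0.0283, 0.0629, 0.1636] | [-0.995  2.302  0.394  1.319] ok [0.062 0.202]
```

Call:
jog_arm(deltas=[[[-0.3,0.5,-1.7],[0.0017,0.0034,0.0173],0.055],[[-0.7,1.1,-3.4],[0.0033,0.0067,0.0345],0.055],[[-1.0,1.6,-5.1],[0.005,0.01,0.052],0.055],[[-1.4,2.2,-6.7],[0.0066,0.0134,0.069],0.055],[[-4.0,2.3,-6.7],[0.01,0.022,0.0844],0.055],[[-6.7,2.5,-6.6],[0.0133,0.03,0.1],0.055],[[-9.4,2.6,-6.6],[0.0167,0.0387,0.1152],0.055],[[-11.4,2.7,-6.5],[0.0196,0.0447,0.1273],0.055],[[-13.4,2.9,-6.5],[0.0225,0.0508,0.1394],0.055],[[-15.4,3.0,-6.4],[0.0254,0.057,0.1515],0.055],[[-17.4,3.1,-6.4],[0.0283,0.063,0.1636],0.055],[[-17.4,3.1,-6.4],[0.0283,0.063,0.1636],0.055]])

```text
t: 4.27
tool_pos: [0.3662, -0.2183, 0.3156]
tool_rot: [2.069, 1.526, 0.51]
contact_force: [-0.3, -0.4, -0.6]
opening: 0.0549
```

```bash
python3 log.py; python3 - <<'E'
from h import *
for n in("side","top"):
    im=get_image(n)[:,:,::-1];cv2.imwrite(f"pics/{n}1.png",im)
a=cv2.imread("pics/side1.png")[100:240,170:310];b=cv2.imread("pics/top1.png")[110:250,180:320]
cv2.imwrite("pics/z1.png",cv2.resize(np.hstack([a,cv2.convertScaleAbs(b,alpha=1.5)]),None,fx=2.85,fy=2.85,interpolation=cv2.INTER_CUBIC))
E
```

```text
t 4.2667
q [-0.9695 -1.0012  2.3022  0.3949  1.3224 -2.2362]
tool_pos [ 0.3662 -0.2183  0.3156]
tool_rot [2.0688 1.5262 0.51  ]
contact_force [-0.314  -0.4449 -0.6197]
opening 0.0549
```

View pics/z1.png

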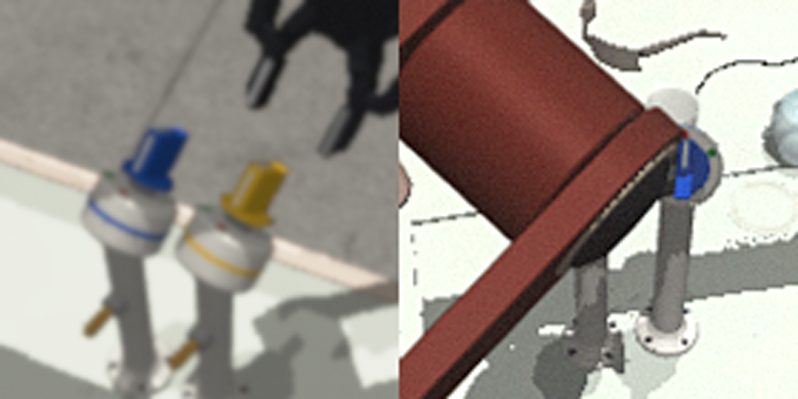

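```bash
python3 - <<'E'
from h import *
from scan import G,n,u,v
np.set_printoptions(precision=2,suppress=True)
p=np.array([.3662,-.2183,.3156]);x=R.from_rotvec([2.0688,1.5262,.51]).as_matrix()
K=P("side")
def pr(p):
    k,Rm,o=K;c=Rm.T@(np.asarray(p,float)-o);q=k@np.array([c[0],-c[1],-c[2]]);return ((q[:2]/q[2])-[170,100])*2.85
print("tcp",pr(p),"tips",pr(p+.0275*x[:,0]),pr(p-.0275*x[:,0]),"8 back",pr(p-.008*x[:,2]))
for d in(0,.01):print("grip+",d,pr(G+d*n),"pointer end",pr(G+d*n+.022*u),pr(G+d*n-.022*u))
rel=p-G;print("rel u,v,n mm",rel@u*1e3,rel@v*1e3,rel@n*1e3)
E
```

```text
tcp [287.78 135.88] tips [319.86 157.14] [256.45 115.12] 8 back [292.69 125.86]
grip+ 0 [263.08 176.19] pointer end [249.31 177.68] [276.15 174.77]
grip+ 0.01 [269.85 163.94] pointer end [256.2  165.11] [282.8  162.83]
rel u,v,n mm 2.1611553659334297 -2.328771927045174 34.04271183081782
```

```bash
python3 - <<'E'
import cv2
a=cv2.imread("pics/side1.png")[95:185,220:330]
cv2.imwrite("pics/z2.png",cv2.resize(a,None,fx=6,fy=6,interpolation=cv2.INTER_CUBIC))
E
```

```text
(no output)
```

View pics/z2.png

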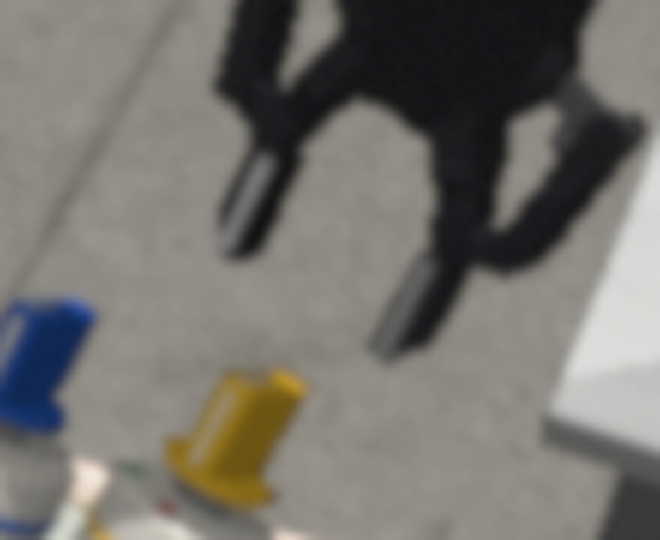

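Call:
jog_arm(deltas=[[[0,0,0],[0,0,0],0.055],[[0,0,0],[0,0,0],0.055]])

```text
t: 4.53
tool_pos: [0.3662, -0.2197, 0.3208]
tool_rot: [2.064, 1.522, 0.508]
contact_force: [-0.3, 0.3, -0.0]
opening: 0.0549
```

```bash
python3 log.py; python3 - <<'E'
from path import *
p0=np.array(L[-1][1]);r0_=R.from_rotvec(L[-1][2])
rel=p0-G;print("rel u,v,n mm",rel@u*1e3,rel@v*1e3,rel@n*1e3,np.degrees((r0_.inv()*pose(0,0,37)[1]).as_rotvec()))
rows(p0,r0_,[pose(0,.014,39),pose(0,0.002,42)],[3,2])
E
```

```text
t 4.5333
q [-0.9714 -1.0017  2.2953  0.3946  1.323  -2.2363]
tool_pos [ 0.3662 -0.2197  0.3208]
tool_rot [2.0636 1.5221 0.5077]
contact_force [-0.2736  0.2596 -0.0054]
opening 0.0549
rel u,v,n mm 6.095284895902862 -0.9623670743956482 37.415233765812495 [0.466 0.228 0.4  ]
[-0.5, 0.1, 0.1] [-0.0003, -0.001, 0.008] | [-0.994  2.305  0.4    1.299] ok [0.061 0.202]
[-1.0, 0.1, 0.3] [-0.0006, -0.002, 0.016] | [-0.989  2.316  0.407  1.276] ok [0.064 0.207]
[-1.5, 0.2, 0.4] [-0.0008, -0.003, 0.024] | [-0.982  2.327  0.415  1.252] ok [0.067 0.219]
[-3.0, 0.2, 0.4] [-0.0008, -0.0022, 0.03] | [-0.989  2.345  0.435  1.224] ok [0.072 0.225]
[-4.5, 0.2, 0.4] [-0.0008, -0.0014, 0.0359] | [-0.996  2.362  0.457  1.195] ok [0.077 0.225]
```

```bash
python3 - <<'E'
from path import *
p0=np.array(L[-1][1]);r0_=R.from_rotvec(L[-1][2])
rows(p0,r0_,[pose(0,.012,37)],[4])
E
```

```text
[0.1, 0.1, 0.1] [-0.0002, -0.0007, 0.0065] | [-0.987  2.297  0.39   1.307] ok [0.058 0.202]
[0.2, 0.1, 0.2] [-0.0004, -0.0014, 0.013] | [-0.974  2.3    0.388  1.291] ok [0.059 0.207]
[0.3, 0.2, 0.3] [-0.0006, -0.002, 0.0195] | [-0.961  2.303  0.385  1.276] ok [0.059 0.213]
[0.5, 0.2, 0.4] [-0.0008, -0.0027, 0.026] | [-0.948  2.305  0.383  1.261] ok [0.059 0.219]
```

Call:
jog_arm(deltas=[[[0.1,0.1,0.1],[0,-0.0007,0.0065],0.055],[[0.2,0.1,0.2],[0,-0.0014,0.013],0.055],[[0.3,0.2,0.3],[-0.0006,-0.002,0.0195],0.055],[[0.5,0.2,0.4],[-0.0008,-0.0027,0.026],0.055],[[0.5,0.2,0.4],[-0.0008,-0.0027,0.026],0.055],[[0.5,0.2,0.4],[-0.0008,-0.0027,0.026],0.055]])

```text
t: 5.03
tool_pos: [0.379, -0.2243, 0.2957]
tool_rot: [2.08, 1.524, 0.509]
contact_force: [0.5, 0.5, -0.4]
opening: 0.0546
```

```bash
python3 log.py; python3 - <<'E'
from path import *
p0=np.array(L[-1][1]);r0_=R.from_rotvec(L[-1][2])
rel=p0-G;print("rel u,v,n mm",rel@u*1e3,rel@v*1e3,rel@n*1e3,np.degrees((r0_.inv()*pose(0,0,37)[1]).as_rotvec()))
rows(p0,r0_,[pose(0,-.004,40),pose(0,-.014,43)],[3,3])
E
```

```text
t 5.0333
q [-0.9403 -0.9483  2.3101  0.3838  1.2611 -2.2254]
tool_pos [ 0.379  -0.2243  0.2957]
tool_rot [2.0796 1.5239 0.5093]
contact_force [ 0.5487  0.4531 -0.3709]
opening 0.0546
rel u,v,n mm -2.0085092310839023 -0.4456436270015756 10.085853046998174 [-0.198 -0.096 -0.063]
[-1.1, -0.0, -0.0] [-0.0002, 0.0013, 0.0046] | [-0.948  2.318  0.395  1.237] ok [0.063 0.225]
[-2.1, -0.1, -0.0] [-0.0003, 0.0027, 0.0091] | [-0.95   2.329  0.409  1.214] ok [0.066 0.231]
[-3.2, -0.1, -0.1] [-0.0005, 0.004, 0.0137] | [-0.951  2.34   0.422  1.191] ok [0.069 0.236]
[-4.2, -0.1, -0.1] [-0.0005, 0.0045, 0.017] | [-0.957  2.351  0.437  1.173] ok [0.073 0.236]
[-5.2, -0.1, -0.1] [-0.0005, 0.0049, 0.0203] | [-0.962  2.362  0.451  1.156] ok [0.077 0.236]
[-6.2, -0.1, -0.1] [-0.0005, 0.0054, 0.0236] | [-0.967  2.373  0.467  1.138] ok [0.081 0.242]
```

Call:
jog_arm(deltas=[[[-1.1,0,0],[-0.0002,0.0013,0.0046],0.055],[[-2.1,0,0],[-0.0003,0.0027,0.0091],0.055],[[-3.2,0,0],[-0.0005,0.004,0.0137],0.055],[[-4.2,0,0],[-0.0005,0.0045,0.017],0.055],[[-5.2,0,0],[-0.0005,0.005,0.0203],0.055],[[-6.2,0,0],[-0.0005,0.0054,0.0236],0.055],[[-6.2,0,0],[-0.0005,0.0054,0.0236],0.055],[[-6.2,0,0],[-0.0005,0.0054,0.0236],0.055]])

```text
t: 5.7
tool_pos: [0.3962, -0.2305, 0.2807]
tool_rot: [1.996, 1.462, 0.578]
contact_force: [0.4, 0.1, 0.6]
opening: 0.055
```

```bash
python3 log.py; python3 - <<'E'
from path import *
p0=np.array(L[-1][1]);r0_=R.from_rotvec(L[-1][2])
rel=p0-G;print("rel u,v,n mm",rel@u*1e3,rel@v*1e3,rel@n*1e3,np.degrees((r0_.inv()*pose(0,0,43)[1]).as_rotvec()))
rows(p0,r0_,[pose(0,-.018,45)],[2])
from h import get_image,cv2
im=get_image("side")[:,:,::-1];cv2.imwrite("pics/side2.png",im)
cv2.imwrite("pics/z3.png",cv2.resize(im[95:185,220:330],None,fx=6,fy=6,interpolation=cv2.INTER_CUBIC))
E
```

```text
t 5.7
q [-0.953  -0.9716  2.3765  0.4708  1.1412 -2.2832]
tool_pos [ 0.3962 -0.2305  0.2807]
tool_rot [1.996  1.4619 0.5785]
contact_force [0.4472 0.1221 0.6232]
opening 0.055
rel u,v,n mm 0.3617484716127922 0.2821516386741135 -13.470536251964587 [ 0.09  -0.022 -0.069]
[-1.0, -0.0, -0.0] [0.0001, -0.0001, 0.0023] | [-0.976  2.385  0.484  1.125] ok [0.085 0.242]
[-1.9, -0.0, -0.1] [0.0003, -0.0002, 0.0045] | [-0.984  2.396  0.499  1.111] ok [0.089 0.242]
```

View pics/z3.png

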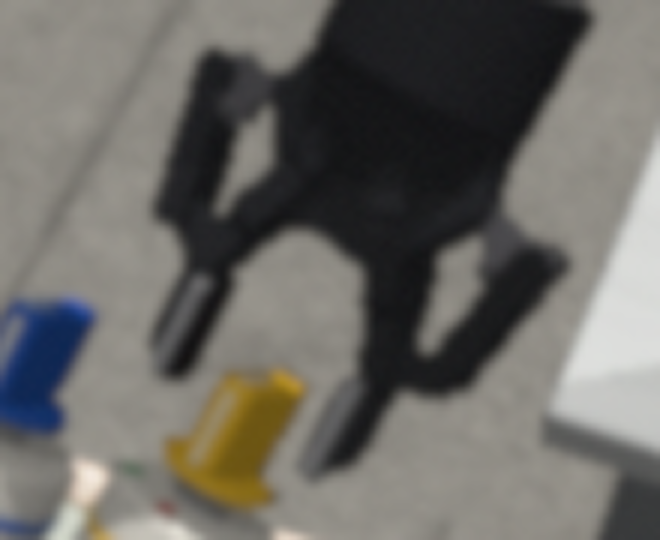

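Call:
jog_arm(deltas=[[[-1.0,0,0],[0,0,0.0023],0.04],[[-1.9,0,0],[0.0003,-0.0002,0.0045],0.03],[[-1.9,0,0],[0.0003,-0.0002,0.0045],0.022],[[-1.9,0,0],[0.0003,-0.0002,0.0045],0.018],[[-1.9,0,0],[0.0003,-0.0002,0.0045],0.01],[[-1.9,0,0],[0.0003,-0.0002,0.0045],0.005],[[-1.9,0,0],[0.0003,-0.0002,0.0045],0.005]], squeeze=60)

```text
t: 6.33
tool_pos: [0.3992, -0.2302, 0.2775]
tool_rot: [1.971, 1.446, 0.6]
contact_force: [-3.3, 4.7, 1.4]
opening: 0.013
```

```bash
python3 log.py; python3 - <<'E'
from path import *
p0=np.array(L[-1][1]);r0_=R.from_rotvec(L[-1][2])
rel=p0-G;print("rel u,v,n mm",rel@u*1e3,rel@v*1e3,rel@n*1e3,np.degrees((r0_.inv()*pose(0,0,45)[1]).as_rotvec()))
from h import get_image,cv2
im=get_image("side")[:,:,::-1];cv2.imwrite("pics/side3.png",im)
cv2.imwrite("pics/z4.png",cv2.resize(im[95:185,220:330],None,fx=6,fy=6,interpolation=cv2.INTER_CUBIC))
E
```

```text
t 6.3333
q [-0.9598 -0.9872  2.3982  0.5014  1.1169 -2.3044]
tool_pos [ 0.3992 -0.2302  0.2775]
tool_rot [1.9711 1.4461 0.6005]
contact_force [-3.3048  4.7222  1.3928]
opening 0.013
rel u,v,n mm 0.04251570064125372 -0.9099306639131697 -17.672393530190867 [-0.099 -0.169 -0.04 ]
```

View pics/z4.png

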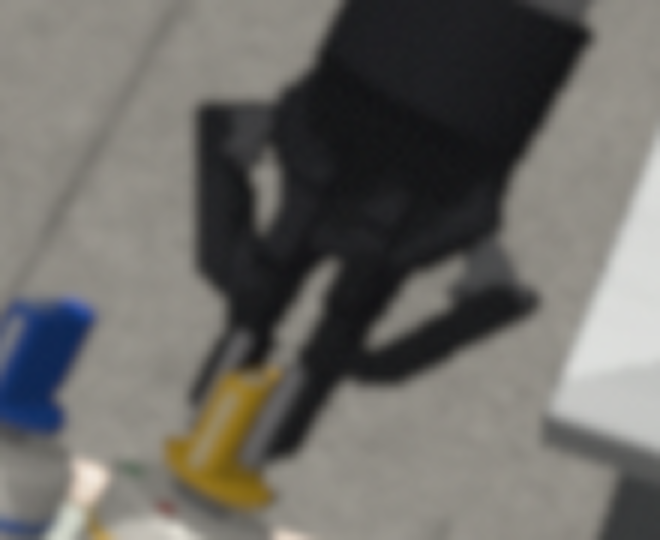

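Call:
jog_arm(deltas=[[[0,0,0],[0.0005,0,0.0015],0.005],[[0,0,0],[0.001,0,0.003],0.005],[[0,0,0],[0.001,0,0.0045],0.005],[[0,0,0],[0.001,0,0.006],0.005],[[0,0,0],[0.001,0,0.0075],0.005],[[0,0,0],[0.001,0,0.009],0.005],[[0,0,0],[0.001,0,0.0095],0.005],[[0,0,0],[0.001,0,0.0095],0.005],[[0,0,0],[0.001,0,0.0095],0.005]])

```text
t: 7.13
tool_pos: [0.4055, -0.2321, 0.2711]
tool_rot: [1.971, 1.446, 0.597]
contact_force: [-8.2, 3.0, 1.9]
opening: 0.0133
```

```bash
cat > st.py <<'E'
from path import *
from station import ctrl
o=ctrl.get_obs();p0=np.array(o["tool_pos"]);r0_=R.from_rotvec(o["tool_rot"])
rel=p0-G;f=np.array(o["contact_force"]);print("rel u,v,n mm",rel@u*1e3,rel@v*1e3,rel@n*1e3,"F tool",r0_.inv().apply(f),"F uvn",f@u,f@v,f@n,np.degrees((r0_.inv()*R0).as_rotvec()),"Mz",r0_.inv().apply(o["wrist_torque"]))
E
python3 log.py;python3 st.py; python3 - <<'E'
from h import get_image,cv2
im=get_image("side")[:,:,::-1];cv2.imwrite("pics/side4.png",im)
cv2.imwrite("pics/z5.png",cv2.resize(im[95:185,220:330],None,fx=6,fy=6,interpolation=cv2.INTER_CUBIC))
E
```

```text
t 7.1333
q [-0.9422 -0.9611  2.3973  0.4945  1.0852 -2.3004]
tool_pos [ 0.4055 -0.2321  0.2711]
tool_rot [1.9708 1.4457 0.597 ]
contact_force [-8.1561  2.9962  1.8692]
opening 0.0133
rel u,v,n mm 0.12036408179634593 -1.019475551072351 -26.841335528962816 F tool [ 0.409 -4.833 -7.448] F uvn -4.815621217847256 -0.4049296021566184 7.459101222866075 [-0.132 -0.02   0.015] Mz [ 1.122  0.021 -0.015]
```

View pics/z5.png

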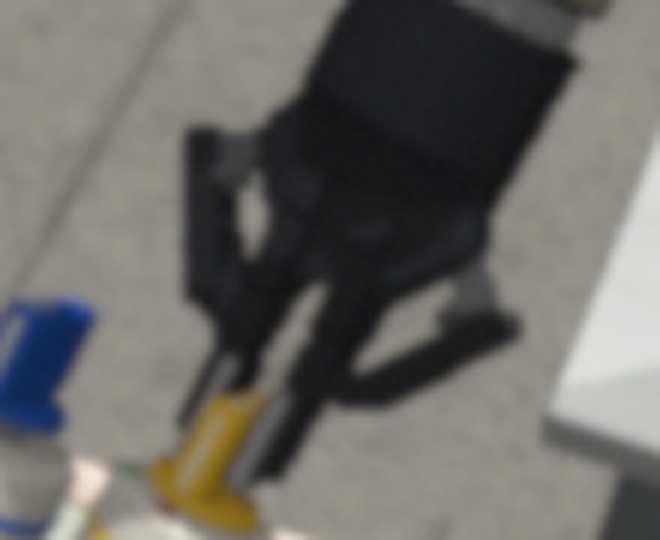

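Call:
jog_arm(deltas=[[[0,0,4],[0,0,0],0.005],[[0,0,9],[0,0,0],0.005],[[0,0,15],[0,0,0],0.005],[[0,0,21],[0,0,0],0.005],[[0,0,27],[0,0,0],0.005],[[0,0,33],[0,0,0],0.005],[[0,0,39],[0,0,0],0.005],[[0,0,45],[0,0,0],0.005],[[0,0,51],[0,0,0],0.005],[[0,0,56],[0,0,0],0.005],[[0,0,59],[0,0,0],0.005],[[0,0,59],[0,0,0],0.005]])

```text
t: 8.18
tool_pos: [0.4055, -0.2319, 0.2711]
tool_rot: [2.628, 0.309, 0.997]
contact_force: [-7.2, 3.1, 2.5]
opening: 0.0129
```

```bash
python3 log.py;python3 st.py; python3 - <<'E'
from h import get_image,cv2
im=get_image("side")[:,:,::-1];cv2.imwrite("pics/side5.png",im)
cv2.imwrite("pics/z6.png",cv2.resize(im[95:185,220:330],None,fx=6,fy=6,interpolation=cv2.INTER_CUBIC))
E
```

```text
t 8.1833
q [-0.9422 -0.9613  2.3973  0.4947  1.0856 -1.269 ]
tool_pos [ 0.4055 -0.2319  0.2711]
tool_rot [2.6284 0.3095 0.9967]
contact_force [-7.1896  3.097   2.5305]
opening 0.0129
rel u,v,n mm 0.04917742619494331 -1.141381300122392 -26.81934324051776 F tool [-2.796 -2.603 -7.287] F uvn -3.717710137414847 -0.7917542436953996 7.296319473447773 [ -0.149   0.037 -59.086] Mz [ 0.705 -0.999  0.084]
```

View pics/z6.png

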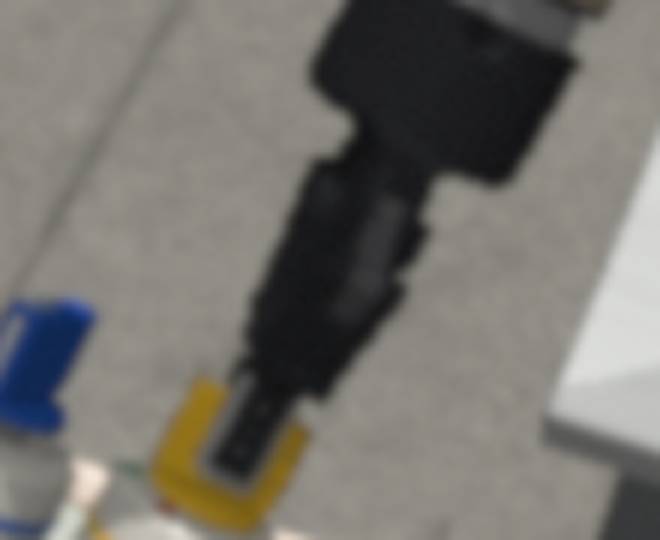

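Call:
jog_arm(deltas=[[[0,0,0],[0,0,-0.002],0.005],[[0,0,0],[0,0,-0.004],0.005],[[0,0,0],[0,0,-0.006],0.005],[[0,0,0],[0,0,-0.008],0.005],[[0,0,0],[0,0,-0.009],0.005],[[0,0,0],[0,0,-0.009],0.005]])

```text
t: 8.73
tool_pos: [0.3994, -0.23, 0.2773]
tool_rot: [2.628, 0.311, 0.997]
contact_force: [-5.2, 3.2, 1.1]
opening: 0.0131
```

```bash
python3 log.py;python3 st.py
```

```text
t 8.7333
q [-0.9567 -0.9877  2.3987  0.4975  1.1142 -1.2713]
tool_pos [ 0.3994 -0.23    0.2773]
tool_rot [2.6275 0.3112 0.9968]
contact_force [-5.2357  3.2299  1.0562]
opening 0.0131
rel u,v,n mm -0.016772406342493728 -1.1645084623988617 -17.93989807162217 F tool [-2.207 -3.087 -4.956] F uvn -3.470746965609458 -1.5060230452153742 4.964490094678036 [ -0.128   0.021 -59.009] Mz [ 0.612 -0.785  0.025]
```

Call:
jog_arm(deltas=[[[0,0,0],[0,0,0],0.02],[[0,0,0],[0,0,0],0.03],[[0,0,0],[0,0,0],0.045],[[0,0,0],[0,0,0],0.06],[[0,0,0],[0,0,0],0.06],[[0,0,0],[0,0,0],0.06]])

```text
t: 9.23
tool_pos: [0.3999, -0.2303, 0.2774]
tool_rot: [2.626, 0.31, 0.999]
contact_force: [0.2, -0.7, -0.0]
opening: 0.0599
```

```bash
python3 log.py;python3 st.py; python3 - <<'E'
from h import get_image,cv2
im=get_image("side")[:,:,::-1];cv2.imwrite("pics/side6.png",im)
cv2.imwrite("pics/z7.png",cv2.resize(im[95:185,220:330],None,fx=6,fy=6,interpolation=cv2.INTER_CUBIC))
from path import *
o=ctrl.get_obs() if 0 else None
p0=np.array(L[-1][1]);r0_=R.from_rotvec(L[-1][2])
def pz(du,dn,tilt,t): 
    p,Rt=pose(du,dn,tilt);return p,Rt*R.from_euler("z",np.radians(t))
print("A");rows(p0,r0_,[pz(0,-.002,40,59),pz(0,.015,37,59),pz(0,.03,35,59)],[3,3,3])
E
```

```text
t 9.2333
q [-0.9564 -0.987   2.3989  0.4988  1.1115 -1.2714]
tool_pos [ 0.3999 -0.2303  0.2774]
tool_rot [2.6258 0.3099 0.999 ]
contact_force [ 0.1866 -0.6531 -0.0158]
opening 0.0599
rel u,v,n mm 0.4950018535079026 -1.0307440725727215 -18.24724671153594 F tool [-0.074  0.617  0.276] F uvn 0.25354158071219896 0.566732634829681 -0.27588593137861744 [ -0.008  -0.021 -59.045] Mz [ 0.142 -0.245 -0.018]
A
[0.9, -1.4, -0.0] [-0.0003, 0.0002, -0.0054] | [-0.975  2.377  0.471  1.139] ok [0.082 0.242]
[1.7, -2.9, -0.0] [-0.0006, 0.0004, -0.0108] | [-0.966  2.358  0.447  1.168] ok [0.075 0.236]
[2.6, -4.3, -0.0] [-0.001, 0.0006, -0.0162] | [-0.956  2.34   0.423  1.197] ok [0.069 0.231]
[3.1, -5.2, -0.0] [-0.0009, 0.0006, -0.0219] | [-0.956  2.328  0.41   1.222] ok [0.066 0.231]
[3.6, -6.0, -0.0] [-0.0009, 0.0006, -0.0276] | [-0.956  2.317  0.397  1.246] ok [0.063 0.225]
[4.1, -6.9, -0.0] [-0.0009, 0.0006, -0.0332] | [-0.955  2.305  0.385  1.27 ] ok [0.06  0.219]
[4.4, -7.4, -0.0] [-0.0009, 0.0006, -0.0382] | [-0.957  2.297  0.377  1.289] ok [0.058 0.213]
[4.8, -8.0, -0.0] [-0.0009, 0.0006, -0.0432] | [-0.959  2.289  0.37   1.308] ok [0.056 0.207]
[5.1, -8.6, -0.0] [-0.0009, 0.0006, -0.0482] | [-0.96   2.281  0.363  1.327] ok [0.055 0.207]
```

View pics/z7.png

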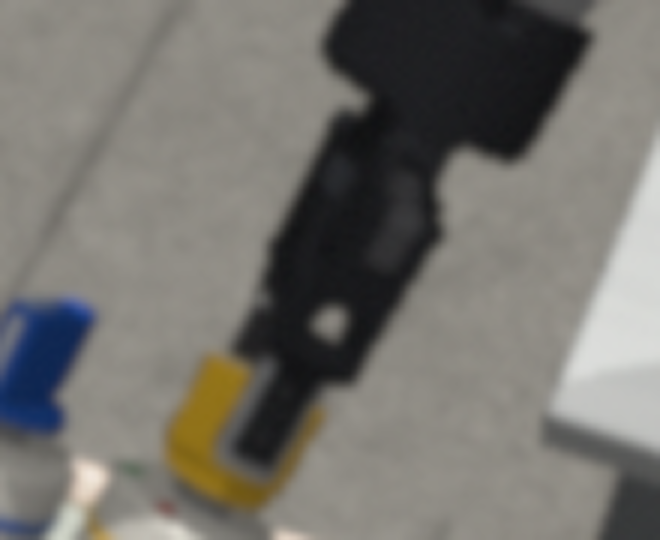

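Call:
jog_arm(deltas=[[[0.9,-1.4,0],[-0.0003,0.0002,-0.0054],0.06],[[1.7,-2.9,0],[-0.0006,0.0004,-0.0108],0.06],[[2.6,-4.3,0],[-0.001,0.0006,-0.0162],0.06],[[3.1,-5.2,0],[-0.0009,0.0006,-0.022],0.06],[[3.6,-6.0,0],[-0.0009,0.0006,-0.0276],0.06],[[4.1,-6.9,0],[-0.0009,0.0006,-0.0332],0.06],[[4.1,-6.9,0],[-0.0009,0.0006,-0.038],0.06],[[4.1,-6.9,0],[-0.0009,0.0006,-0.038],0.06],[[4.1,-6.9,0],[-0.0009,0.0006,-0.038],0.06]])

```text
t: 10.03
tool_pos: [0.3736, -0.2232, 0.3042]
tool_rot: [2.736, 0.322, 0.84]
contact_force: [-0.4, -0.6, -0.5]
opening: 0.06
```

```bash
python3 log.py;python3 st.py; python3 - <<'E'
from h import get_image,cv2
im=get_image("side")[:,:,::-1];cv2.imwrite("pics/side7.png",im)
cv2.imwrite("pics/z8.png",cv2.resize(im[95:185,200:310],None,fx=7,fy=6.5,interpolation=cv2.INTER_CUBIC))
E
```

```text
t 10.0333
q [-0.9541 -0.9694  2.3066  0.3881  1.2847 -1.1993]
tool_pos [ 0.3736 -0.2232  0.3042]
tool_rot [2.7355 0.3222 0.8403]
contact_force [-0.3896 -0.621  -0.5467]
opening 0.06
rel u,v,n mm 0.07800175869803554 0.08838353182378482 19.974579413647792 F tool [-0.774  0.363  0.326] F uvn -0.5172429588759461 0.709434831752742 -0.2558878762401972 [ -7.247   4.154 -58.948] Mz [ 0.141 -0.263 -0.028]
```

View pics/z8.png

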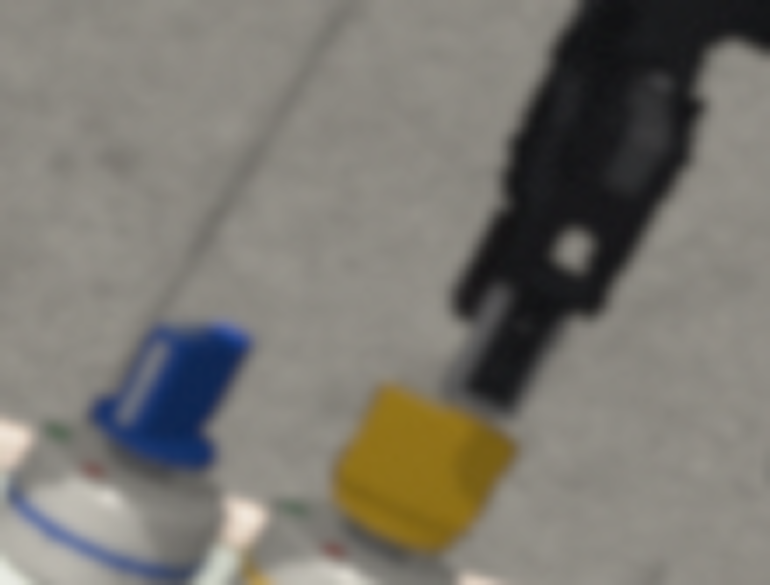

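Call:
jog_arm(deltas=[[[0.5,-0.8,0],[0,0,-0.005],0.06],[[1.0,-1.7,0],[0,0,-0.01],0.06],[[1.0,-1.7,0],[0,0,-0.012],0.06],[[1.0,-1.7,0],[0,0,-0.012],0.06],[[1.0,-1.7,0],[0,0,-0.012],0.06],[[1.0,-1.7,0],[0,0,-0.012],0.06]])

```text
t: 10.58
tool_pos: [0.3668, -0.2209, 0.3134]
tool_rot: [2.762, 0.326, 0.799]
contact_force: [-0.1, 0.1, -0.1]
opening: 0.0597
```

```bash
python3 log.py;python3 st.py; python3 - <<'E'
from h import *
from scan import G,n,u,v
for c in("side","top"):
    im=get_image(c)[:,:,::-1];cv2.imwrite(f"pics/{c}8.png",im)
k,Rm,o=P("side")
def pr(p):
    c=Rm.T@(np.asarray(p,float)-o);q=k@np.array([c[0],-c[1],-c[2]]);return ((q[:2]/q[2])-[200,95])*[6,6]
for t in(45,60):
    for d in(.01,0):
        w=np.cos(np.radians(t))*u+np.sin(np.radians(t))*v
        print(t,"out" if d else "in",pr(G+d*n+.022*w).round(),pr(G+d*n-.022*w).round())
a=cv2.imread("pics/side8.png");b=cv2.imread("pics/side0.png")
print("blue diff",np.abs(a[140:185,195:236].astype(int)-b[140:185,195:236]).mean(),)
for im in(a,b):
    m=cv2.inRange(cv2.cvtColor(im,cv2.COLOR_BGR2HSV),(105,120,50),(125,255,255))[140:185,195:242];print(np.argwhere(m).mean(0))
cv2.imwrite("pics/z9.png",cv2.resize(a[95:185,200:310],None,fx=6,fy=6,interpolation=cv2.INTER_CUBIC))
E
```

```text
t 10.5833
q [-0.952  -0.9617  2.2788  0.3633  1.3308 -1.184 ]
tool_pos [ 0.3668 -0.2209  0.3134]
tool_rot [2.7622 0.3255 0.7993]
contact_force [-0.0812  0.0905 -0.123 ]
opening 0.0597
rel u,v,n mm 1.5443783141761371 -0.0663212649311971 31.541848597902636 F tool [-0.102 -0.134  0.041] F uvn -0.1610411329640805 -0.06191764149226813 -0.012958650504880806 [ -9.095   5.177 -58.893] Mz [ 0.185 -0.256 -0.02 ]
45 out [331. 351.] [444. 398.]
45 in [317. 378.] [430. 424.]
60 out [329. 345.] [447. 405.]
60 in [315. 371.] [432. 430.]
blue diff 6.572719060523939
[15.858 30.239]
[15.839 30.28 ]
```

View pics/z9.png

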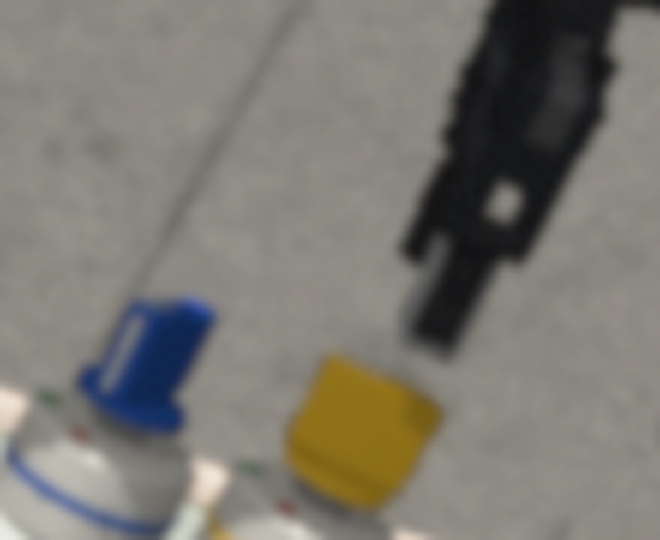

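View pics/top8.png

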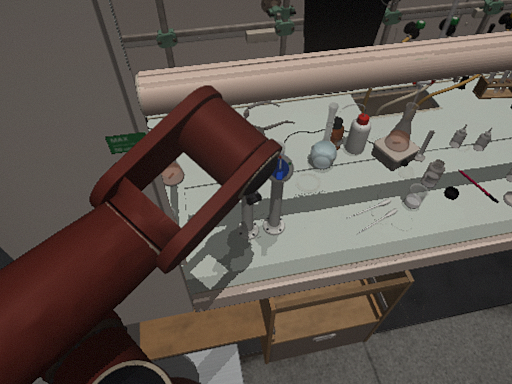

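```bash
python3 - <<'E'
import cv2,numpy as np
for f in("side0","side4","side8"):
    im=cv2.imread(f"pics/{f}.png")
    m=cv2.inRange(cv2.cvtColor(im,cv2.COLOR_BGR2HSV),(18,120,60),(32,255,255))
    print(f,"bottom row per col",[int(np.flatnonzero(m[150:183,c]).max()+150) if m[150:183,c].any() else None for c in range(247,267)],"leftmost",[int(np.flatnonzero(m[r,235:275]).min()+235) if m[r,235:275].any() else None for r in range(166,178)])
E
```

```text
side0 bottom row per col [None, 171, 173, 174, 175, 175, 176, 177, 177, 178, 178, 178, 178, 179, 179, 178, 178, 178, 168, 167] leftmost [256, 256, 249, 248, 248, 248, 249, 249, 250, 251, 253, 254]
side4 bottom row per col [177, 178, 179, 179, 179, 180, 180, 181, 181, 182, 182, 182, 182, 182, 182, 182, None, None, None, None] leftmost [253, 252, 252, 251, 251, 250, 246, 245, 245, 246, 246, 247]
side8 bottom row per col [None, 171, 173, 174, 175, 175, 176, 177, 177, 178, 178, 178, 179, 179, 179, 179, 178, 177, 176, 175] leftmost [248, 248, 248, 248, 248, 248, 249, 249, 250, 251, 253, 254]
```

The skirt edge is back exactly where it was at the start, so the handle is fully out. The bar sits at green, the blue handle hasn't moved, and the arm is clear with about 0 N of contact force. I'm handing the job in.

```bash
python3 -c "
from station import job
print(job.finish_job())"
```

```text
the job is handed in; nothing more can be done
None
```

The yellow tap is open: I gripped its bar, pushed it in about 9 mm at red, and turned it 59° clockwise while it was held in. I then let it spring out, released it and backed the gripper off. The job was handed in just after 10.6 s, and no verdict was reported.

**Last checks:**
- **Handle out:** in the side view the skirt's edge is back within 1 pixel of where it started. It had been about 4 pixels lower when pressed in.
- **Turn:** the bar ends were within about 10 zoomed pixels (under 2 camera pixels) of where the 60° position should appear. The pictures alone don't clearly separate 45° from 60°; the 59° comes from the gripper's own turn.
- **Blue handle:** its position in the side view changed by less than 0.1 pixel.
- **Arm clear:** the contact force was about 0.1 N, with the fingertips about 2 cm off the handle.

**What didn't go to plan:**
- **Approach:** joint 2's limit blocked a straight approach along the handle's axis, so I came in and left with the tool slightly steeper. Near that limit the arm stopped about 8 mm short of one commanded pose, which I corrected before gripping.
- **Sideways force:** about 4–5 N showed while I was gripping the handle.
- **Top view:** the arm hid the yellow tap from the top camera, so the final handle check rests on the side view alone.

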